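# Mount a toroidal transformer on its stud

### The arm

A 7-joint arm with a two-finger parallel gripper is mounted at the origin on a cart in front of the work surface, level with it; the furniture and walls round the work are solid. World frame = base frame: x ahead of the robot, y to its left, z up, the work surface at z = 0. Lengths are in m, angles in rad, forces in N, time in s.
With the tool pointing down it reaches from about 0.425 to 0.95 m from the base axis. Payload 4.7 kg.
Tool frame: the origin (TCP) lies between the finger pads; the fingertips stand 22 mm ahead of it and the grasp point (between the pads) lies 3 mm ahead of it; z points along the fingers, x is the direction in which the jaws open and shut, and the axes are right-handed (so a half turn about z gives the same grasp; the last joint's range is limited). The gripper opens to 87 mm and grips with 3 to 60 N. Pads are 19 mm wide; open, the fingers measure 117 mm over their backs; the gripper's body (75 mm by 190 mm) begins 51 mm behind the grasp point.
Start: joints at [1.179, 0.469, -0.049, 1.532, 0.024, 1.141, -0.082], TCP at [0.24, -0.631, 0.245] pointing down, gripper open.
Joint ranges: [-2.59, 2.59], [-0.33, 1.99], [-1.39, 1.29], [0.1, 2.45], [-1.04, 4.18], [0.21, 1.99], [-2.66, 2.66]. Speed limits (rad/s): [2.57, 2.57, 3.14, 3.14, 3.14, 3.14, 3.14].

### API

Orientations are given as a 3x3 rotation matrix whose columns are the frame's x, y, z axes.
In Python, from plant import env, get_image, calibration, ticket, boxes_of gives the robot as it stands.
- The arm moves only by the tool carry_out, never from a script. Its argument "targets" is one flat list of numbers, 7 for each row, row after row: the shift along the tool's x, y, z in m, then the turn, a rotation vector about the tool's x, y, z in rad, then the closure, from 0 (fully open) to 1 (shut). A call has 1 to 20 rows; each row is the pose to reach, as a shift and turn from the pose measured when the call began, along the tool's axes at that moment; what a row does not reach only later rows make up. A row lasts 1/10 s, in which the tool goes at most 50 mm and 8.59 degrees, less where a joint would pass 70% of its speed; a pose out of reach is approached as far as the arm can. A call with a gripper value outside its range is refused whole. The fingers move at their own pace and stop on an object; "squeeze" is the grip in N (left out, the last holds). Time passes only in rows, so rows that repeat a pose let the fingers close. It gives the time, the measured TCP pose, the force and the opening at its end, in the units of the state.
- env.get_obs(): the state, without advancing time (a new reading comes with each control period).
- get_image(name): name is "scene" or "top" or "wrist"; returns the picture (384x512x3 uint8, red, green, blue); there is no depth.
- calibration(name): a dict with "camera_matrix" (3x3 intrinsics, pixels), "world_from_camera" (4x4, takes a point from camera to world coordinates); the wrist camera has in their place "T_tool_cam" (4x4, takes a point from camera to tool coordinates, whose origin is the TCP and whose axes are the tool frame's). Camera axes: x right, y down, z forward; pixel columns grow to the right and rows downward; lengths in m; the calibration is good to about 2 mm. A picture is of the moment at which its call begins: read the wrist's pose just before it. calibration takes no time and is no camera call.
- ticket.sign_off(): hands the job in, once; it reports no verdict.
Trained networks look in the newest picture that a camera, given by its name, has taken for a name from the list of things; names that differ only in an ending like _2 or _b are one class to them, and where a whole thing is asked for, a point or a joint stands for the part that bears it (a point fixed in the world has none). Each returns a list of dicts, best first, with "p" (0 to 1); they miss things now and then, are a little off and sometimes report something else, mostly with a low value. They report only what shows in the picture. A call takes as long as a camera call. They do not tell look-alikes from the thing itself.
- boxes_of(camera, label): "extent" ([left, top, width, height] in pixels, round what is visible of it).
The state is a dict: "time_s": time; "joint_positions": joint angles; "joint_vel": joint speeds; "joint_efforts": joint torques, N m; "eef_pos": TCP position; "ee_rot": TCP orientation; "contact_force": force on the tool from outside, world axes, zero at the start; "wrist_torque": the same for the moment, N m; "finger_gap": finger opening in m.
Only numpy, scipy, OpenCV 4.12 (cv2) and the standard library are available. Lean on these libraries where they do the work, as an engineer would, in place of code of your own. Each camera call takes 0.05 s, during which the arm holds its last target. There are 200 camera calls.

### The job

Mount the loose ring-core transformer on the free stud of the steel mounting plate, like the one already mounted beside it: thread the large rubber pad on first, then the transformer, lowered gently, then the small rubber pad on top of it, and last the dished washer, its dish down in the transformer's bore. Everything must end up seated flat and centred on the stud, let go, ready for the nut. Leave the nut driver and the relay where they lie.

Things in the scene. Friction and masses are not known exactly. Their poses are not given: they have to be found in the camera images.
- mount_plate: grey sheet-metal plate, 96 x 192 x 4 mm, flat on the bench and fixed, at any yaw. Origin at the centre of its underside, y along its length, z up. Two M8 studs stand on its long centre line: the free one at local y = +56 mm; the one at y = -56 mm already carries a finished bolted transformer stack (68 mm across, top 51 mm above the bench, fixed), the pattern to copy.
- free_stud (a point): foot of the free stud, on its axis, on the plate's top face (4 mm above the bench); z up. Stud 8 mm thick, 48 mm high above this point, its last 5 mm tapering to 4 mm. Finished stack above this point: large pad 0 to 5 mm, transformer 5 to 31, small pad 31 to 36, washer's rim 36 to 38.5 with its dish's bottom at 28.
- large_pad: larger black rubber pad, a stiff flat ring lying flat on the bench: 68 mm outside, 16 mm hole, 5 mm thick, 25 g. Origin at the centre of its underside, z up.
- transformer: loose ring-core (toroidal) transformer, fat copper-coloured ring flat on the bench: 64 mm outside, 30 mm bore, 26 mm high, edges rounded 4.5 mm, about 0.32 kg. Origin at the centre of its underside, z up. A black tag carrier, 24 mm wide, sticks out at local +x to 40 mm from the axis, so grip the ring along local y. Which way the tags finally point does not matter.
- small_pad: smaller black rubber pad, a stiff flat ring lying flat on the bench: 52 mm outside, 30 mm hole, 5 mm thick, 15 g. Origin at the centre of its underside, z up.
- dished_washer: round steel pressing lying dish down: flat rim 60 mm across, 2.5 mm thick, its underside 8 mm above the bench; the dish under it is 21 mm wide at the rim, 17 mm at its flat bottom, with a 13 mm hole. Origin at the centre of the dish's bottom, z up; 50 g. Grip the rim with the fingertips at most 3 mm below its underside: the transformer's wider top lies 5 mm under the rim once stacked.
- nut_driver: bystander: nut driver with a yellow grip and steel shaft, 200 mm long, 29 mm thick, lying near the front edge of the bench; origin at the middle of its length on the bench, its length along local y, the grip towards +y.
- relay: bystander: plug-in relay, a small box 49 x 28 x 22 mm, its length along local x, lying between the plate and the loose parts; origin at the middle of its underside.
Things that resemble listed ones, but are neither listed nor needed, are in the scene too. Of the things that look like the dished_washer, take the one that is farthest to the robot's left at the start.

How it is judged:
On the way, in this order (a step that is already met when the one before it is completed fails the run):
1. the large pad lies flat on the plate round the free stud (horizontal distance between large_pad and free_stud below 0.006 m and z of large_pad in the frame of free_stud between -0.002 and 0.002 m and angle between large_pad's own z axis and vertical below 0.06 rad), for 0.2 s.
2. the transformer sits on the large pad, the stud in its bore (horizontal distance between transformer and free_stud below 0.006 m and z of transformer in the frame of free_stud between 0.003 and 0.007 m and angle between transformer's own z axis and vertical below 0.06 rad), for 0.2 s.
3. the small pad lies flat on the transformer, round the stud (horizontal distance between small_pad and free_stud below 0.006 m and z of small_pad in the frame of free_stud between 0.029 and 0.033 m and angle between small_pad's own z axis and vertical below 0.06 rad), for 0.2 s.
4. the dished washer sits home, its dish in the bore (horizontal distance between dished_washer and free_stud below 0.004 m and z of dished_washer in the frame of free_stud between 0.026 and 0.03 m and angle between dished_washer's own z axis and vertical below 0.06 rad), for 0.2 s.
At the end, for the whole second after the job is handed in: On the free stud, from the plate upward: large pad, transformer, small pad and dished washer, each within 2 mm of the height it has when seated, level within 0.06 rad and centred on the stud within 6 mm (dished washer within 4 mm); all released and at rest (all of step 1 and all of step 2 and all of step 3 and all of step 4 and linear speed of each of large_pad, transformer, small_pad, dished_washer below 0.02 m/s); the robot touches nothing.
It fails at once if the nut driver is moved by more than 20 mm (distance of nut_driver from where it was at the start of the episode above 0.02 m).
It fails at once if the relay is moved by more than 20 mm (distance of relay from where it was at the start of the episode above 0.02 m).
It fails at once if the transformer is dropped down the stud (over 0.45 m/s within 40 mm of the plate) (horizontal distance between transformer and free_stud below 0.012 m and z of transformer in the frame of free_stud below 0.04 m and linear speed of transformer above 0.45 m/s).
It also fails if it takes over 128 s, if anything falls off the work surface, if the arm or the gripper's body presses on something with over 40 N, if the wrist force passes 120 N, or if a joint passes its speed limit or range.

## Working session

There is one attempt and no reset: what is moved stays moved. The work goes in short steps, Python scripts to look and compute and a tool call to move; the robot and the scene stay as the last step left them, time stands still between calls to the robot, and variables do not carry over. Pictures are saved under pics/ and viewed, about 12 in all and at most 16, crops included, and the job is handed in when it is done.

Besides the shell and the picture viewer there is one more tool, called as name(argument=value, ...) on one line, values as JSON. carry_out: Moves the arm, as the interface text tells. Its arguments: {"type":"object","properties":{"targets":{"type":"array"},"squeeze":{"type":"number"}},"required":["targets"]}

```bash
mkdir -p pics
python3 - <<'E'
from plant import env,get_image,calibration,boxes_of
import cv2,numpy as np
o=env.get_obs();print({k:np.round(v,3).tolist() for k,v in o.items()})
for c in ["top","scene"]:
    im=get_image(c);cv2.imwrite(f"pics/{c}0.png",im[:,:,::-1])
    k=calibration(c);print(c,np.round(k["camera_matrix"],1).tolist(),np.round(k["world_from_camera"],3).tolist())
    for l in ["mount_plate","large_pad","transformer","small_pad","dished_washer","nut_driver","relay"]:
        print(l,[(np.round(b["extent"]).tolist(),round(b["p"],2)) for b in boxes_of(c,l)][:4])
print(calibration("wrist"))
E
```

```text
{'time_s': 0.0, 'joint_positions': [1.179, 0.469, -0.049, 1.534, 0.024, 1.141, -0.082], 'joint_vel': [-0.001, 0.002, -0.003, 0.0, 0.0, -0.001, 0.0], 'joint_efforts': [0.0, -50.797, -0.081, -23.616, -0.061, 0.038, 0.0], 'eef_pos': [0.239, -0.631, 0.243], 'ee_rot': [[0.355, -0.935, -0.001], [-0.935, -0.355, 0.002], [-0.002, 0.0, -1.0]], 'contact_force': [0.204, -0.074, 0.381], 'wrist_torque': [0.026, 0.006, 0.013], 'finger_gap': 0.087}
top [[392.5, 0.0, 252.7], [0.0, 392.5, 185.5], [0.0, 0.0, 1.0]] [[0.001, -0.999, 0.047, 0.432], [-1.0, -0.001, 0.003, 0.077], [-0.003, -0.047, -0.999, 0.955], [0.0, 0.0, 0.0, 1.0]]
mount_plate [([290.0, 131.0, 86.0, 78.0], 0.84)]
large_pad [([131.0, 178.0, 27.0, 26.0], 0.74)]
transformer [([201.0, 119.0, 27.0, 34.0], 0.62)]
small_pad [([210.0, 182.0, 24.0, 18.0], 0.51)]
dished_washer [([137.0, 115.0, 21.0, 24.0], 0.73), ([166.0, 210.0, 28.0, 29.0], 0.64), ([248.0, 200.0, 24.0, 19.0], 0.59)]
nut_driver [([274.0, 233.0, 84.0, 18.0], 0.89)]
relay [([255.0, 158.0, 10.0, 19.0], 0.52)]
scene [[453.9, 0.0, 254.0], [0.0, 453.9, 187.5], [0.0, 0.0, 1.0]] [[-0.713,
[... 381 characters left out ...]
], 0.7), ([105.0, 221.0, 32.0, 18.0], 0.64), ([212.0, 253.0, 30.0, 22.0], 0.64)]
nut_driver [([317.0, 183.0, 45.0, 38.0], 0.58)]
relay [([237.0, 183.0, 22.0, 20.0], 0.73)]
{'camera_matrix': array([[322.66664933,   0.        , 255.46585207],
       [  0.        , 322.66664933, 189.62565105],
       [  0.        ,   0.        ,   1.        ]]), 'T_tool_cam': array([[ 9.99999909e-01,  2.23465410e-04, -3.62082335e-04,
        -4.50026455e-04],
       [-1.28509235e-04,  9.69863039e-01,  2.43650710e-01,
        -6.61528913e-02],
       [ 4.05617780e-04, -2.43650641e-01,  9.69862980e-01,
        -1.40166866e-01],
       [ 0.00000000e+00,  0.00000000e+00,  0.00000000e+00,
         1.00000000e+00]])}
```

Run:
```python
import cv2
im=cv2.imread("pics/top0.png")[90:270,110:390];cv2.imwrite("pics/a.png",cv2.resize(im,(784,504),interpolation=cv2.INTER_CUBIC))
```

```text
(no output)
```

View pics/a.png

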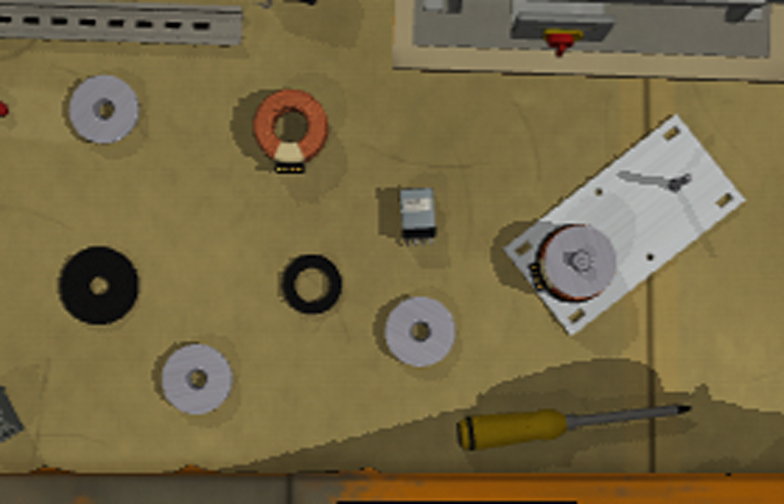

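```bash
cat > h.py <<'E'
import numpy as np,cv2
from plant import env,get_image,calibration,boxes_of
def ray(c,uv,z,pose=None):
    k=calibration(c); K=k["camera_matrix"]
    if c=="wrist":
        o=pose or env.get_obs(); T=np.eye(4);T[:3,:3]=o["ee_rot"];T[:3,3]=o["eef_pos"];W=T@k["T_tool_cam"]
    else: W=k["world_from_camera"]
    d=W[:3,:3]@np.linalg.inv(K)@[uv[0],uv[1],1]; return W[:3,3]+d*(z-W[2,3])/d[2]
def proj(c,p,pose=None):
    k=calibration(c);K=k["camera_matrix"]
    if c=="wrist":
        o=pose or env.get_obs(); T=np.eye(4);T[:3,:3]=o["ee_rot"];T[:3,3]=o["eef_pos"];W=T@k["T_tool_cam"]
    else: W=k["world_from_camera"]
    q=K@(W[:3,:3].T@(np.asarray(p)-W[:3,3])); return q[:2]/q[2]
def totool(dw):
    return np.array(env.get_obs()["ee_rot"]).T@np.asarray(dw)
E
python3 - <<'E'
from h import *
pts={"pad":((99,285),.005),"trafo":((291,126),.026),"small":((312,284),.005),"washer":((104,109),.0105),"w2":((196,378),.0105),"w3":((420,331),.0105),"tags":((290,168),.01),
"c1":((674,114),.004),"c2":((746,200),.004),"c3":((570,335),.004),"c4":((505,250),.004),"studtop":((684,180),.052),"studfoot":((672,187),.004),"stacktop":((581,261),.051),"relay":((417,212),.022),"mhole":((598,191),.004),"mh2":((650,257),.004)}
for n,(p,z) in pts.items(): print(n,np.round(ray("top",(p[0]/2.8+110-.3,p[1]/2.8+90-.3),z)*1000))
E
```

```text
pad [462. 341.   5.]
trafo [597. 173.  26.]
small [463. 156.   5.]
washer [615. 337.  10.]
w2 [383. 255.  10.]
w3 [423.  63.  10.]
tags [564. 175.  10.]
c1 [ 612. -158.    4.]
c2 [ 537. -220.    4.]
c3 [420. -67.   4.]
c4 [493. -11.   4.]
studtop [ 548. -154.   52.]
studfoot [ 548. -156.    4.]
stacktop [481. -69.  51.]
relay [524.  66.  22.]
mhole [545. -92.   4.]
mh2 [ 487. -136.    4.]
```

carry_out(targets=[-0.334, -0.459, 0.063, 0, 0, -2.776, 0, -0.334, -0.459, 0.063, 0, 0, -2.776, 0, -0.334, -0.459, 0.063, 0, 0, -2.776, 0, -0.334, -0.459, 0.063, 0, 0, -2.776, 0, -0.334, -0.459, 0.063, 0, 0, -2.776, 0, -0.334, -0.459, 0.063, 0, 0, -2.776, 0, -0.334, -0.459, 0.063, 0, 0, -2.776, 0, -0.334, -0.459, 0.063, 0, 0, -2.776, 0, -0.334, -0.459, 0.063, 0, 0, -2.776, 0, -0.334, -0.459, 0.063, 0, 0, -2.776, 0, -0.334, -0.459, 0.063, 0, 0, -2.776, 0, -0.334, -0.459, 0.063, 0, 0, -2.776, 0, -0.334, -0.459, 0.063, 0, 0, -2.776, 0, -0.334, -0.459, 0.063, 0, 0, -2.776, 0, -0.334, -0.459, 0.063, 0, 0, -2.776, 0, -0.334, -0.459, 0.063, 0, 0, -2.776, 0, -0.334, -0.459, 0.063, 0, 0, -2.776, 0, -0.334, -0.459, 0.063, 0, 0, -2.776, 0, -0.334, -0.459, 0.063, 0, 0, -2.776, 0, -0.334, -0.459, 0.063, 0, 0, -2.776, 0])

```text
time_s: 2.8
eef_pos: [0.5502, -0.1562, 0.1815]
ee_rot: [[0.004, 1.0, 0.0], [1.0, -0.004, 0.0], [0.0, 0.0, -1.0]]
contact_force: [0.2, 0.5, -0.5]
finger_gap: 0.0871
```

Run:
```python
from h import *
o=env.get_obs();print(np.round(o["eef_pos"],4),np.round(o["ee_rot"],3).tolist(),np.round(o["joint_positions"],2))
im=get_image("wrist");cv2.imwrite("pics/w1.png",im[:,:,::-1]);print(proj("wrist",[.549,-.156,.052],o),proj("wrist",[.549,-.156,.004],o))
```

```text
[ 0.5502 -0.1562  0.1815] [[0.004, 1.0, 0.0], [1.0, -0.004, 0.0], [0.0, 0.0, -1.0]] [ 0.81  0.49 -0.82  1.82  0.42  1.01  1.4 ]
[255.07146353 186.74813941] [255.10491361 175.54208962]
```

View pics/w1.png

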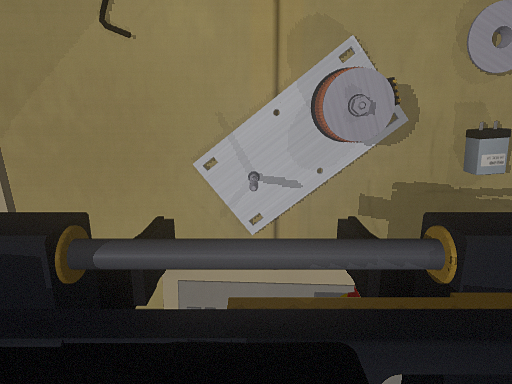

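Run:
```python
from h import *
im=cv2.imread("pics/w1.png");cv2.imwrite("pics/w1c.png",cv2.resize(im[150:215,215:300],None,fx=8,fy=8,interpolation=cv2.INTER_CUBIC))
for uv,z in [((193,163),.004),((252,234),.004),((352,36),.004),((408,118),.004),((362,105),.051),((276,112),.004),((320,171),.004)]:print(np.round(ray("wrist",uv,z)*1000,1))
```

```text
[ 536.  -217.7    4. ]
[ 611.6 -159.6    4. ]
[420.3 -67.4   4. ]
[493.3  -8.7   4. ]
[481.4 -68.8  51. ]
[ 487.  -135.7    4. ]
[544.7 -91.    4. ]
```

View pics/w1c.png

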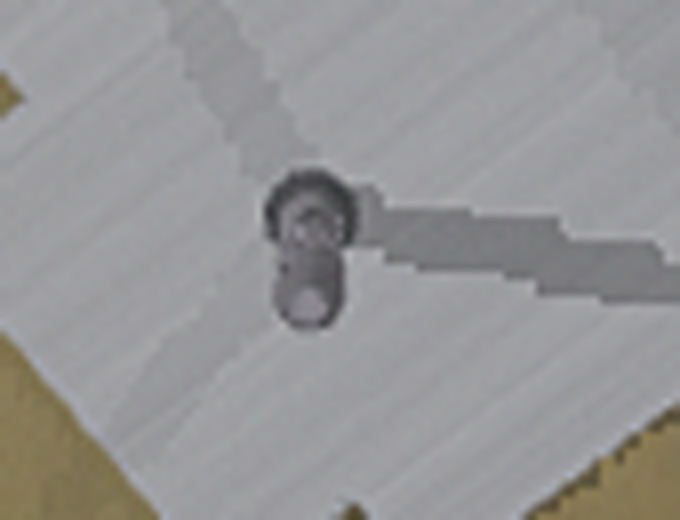

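carry_out(targets=[0.497, -0.09, 0, 0, 0, 0.004, 0, 0.497, -0.09, 0, 0, 0, 0.004, 0, 0.497, -0.09, 0, 0, 0, 0.004, 0, 0.497, -0.09, 0, 0, 0, 0.004, 0, 0.497, -0.09, 0, 0, 0, 0.004, 0, 0.497, -0.09, 0, 0, 0, 0.004, 0, 0.497, -0.09, 0, 0, 0, 0.004, 0, 0.497, -0.09, 0, 0, 0, 0.004, 0, 0.497, -0.09, 0, 0, 0, 0.004, 0, 0.497, -0.09, 0, 0, 0, 0.004, 0, 0.497, -0.09, 0, 0, 0, 0.004, 0, 0.497, -0.09, 0, 0, 0, 0.004, 0, 0.497, -0.09, 0, 0, 0, 0.004, 0, 0.497, -0.09, 0, 0, 0, 0.004, 0])

```text
time_s: 4.25
eef_pos: [0.4637, 0.3391, 0.1813]
ee_rot: [[0.013, 1.0, 0.0], [1.0, -0.013, -0.002], [-0.002, 0.0, -1.0]]
contact_force: [-0.2, -0.9, -0.0]
finger_gap: 0.0872
```

```bash
cat >> h.py <<'E'
def look(name,labels,z):
    """wrist picture + boxes -> world centre of each box at height z"""
    o=env.get_obs();print(np.round(o["eef_pos"],4),np.round(o["ee_rot"],3).tolist())
    im=get_image("wrist");cv2.imwrite(f"pics/{name}.png",im[:,:,::-1])
    for l,zz in zip(labels,z):
        for b in boxes_of("wrist",l):
            e=b["extent"];print(l,round(b["p"],2),np.round(e,1).tolist(),np.round(ray("wrist",(e[0]+e[2]/2,e[1]+e[3]/2),zz,o)*1000,1))
E
python3 - <<'E'
from h import *
look("w2",["large_pad"],[.005])
E
```

```text
[0.4637 0.3391 0.1813] [[0.013, 1.0, 0.0], [1.0, -0.013, -0.002], [-0.002, 0.0, -1.0]]
large_pad 0.8 [228.2, 140.3, 61.9, 68.7] [461.4 343.1   5. ]
```

View pics/w2.png

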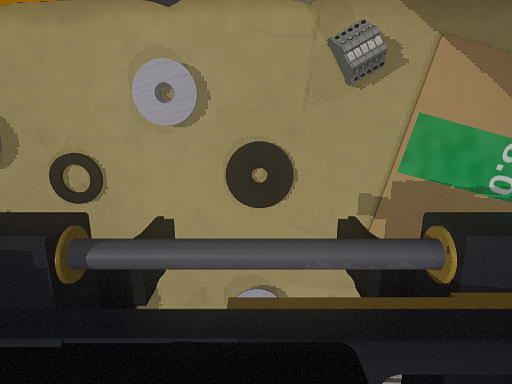

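```bash
cat >> h.py <<'E'
def blob(name,uv,cond):
    """connected region of cond(hsv) whose outer contour is nearest uv -> minAreaRect/ellipse centre"""
    im=cv2.imread(f"pics/{name}.png");m=(cond(cv2.cvtColor(im,cv2.COLOR_BGR2HSV).astype(int),im.astype(int))*255).astype(np.uint8)
    m=cv2.morphologyEx(m,cv2.MORPH_OPEN,np.ones((3,3)))
    cs=[c for c in cv2.findContours(m,cv2.RETR_LIST,cv2.CHAIN_APPROX_NONE)[0] if len(c)>15]
    r=[cv2.fitEllipse(c) for c in cs]
    for e in sorted(r,key=lambda e:np.hypot(e[0][0]-uv[0],e[0][1]-uv[1]))[:3]: print("ellipse",np.round(e[0],1),np.round(e[1],1))
E
python3 - <<'E'
from h import *
blob("w2",(260,174),lambda h,b:h[...,2]<70)
for uv in [(260,174.5)]: print(ray("wrist",uv,.005))
a=cv2.imread("pics/top0.png")[60:270,20:200];b=cv2.imread("pics/scene0.png")[150:384,20:260]
cv2.imwrite("pics/b.png",np.hstack([cv2.resize(a,(360,420)),cv2.resize(b,(431,420))]))
E
```

```text
ellipse [259.2 174.3] [65.6 66.5]
ellipse [259.3 174.7] [15.7 17. ]
ellipse [249.8 304.6] [184.2 552.7]
[0.46121351 0.3443826  0.005     ]
```

View pics/b.png

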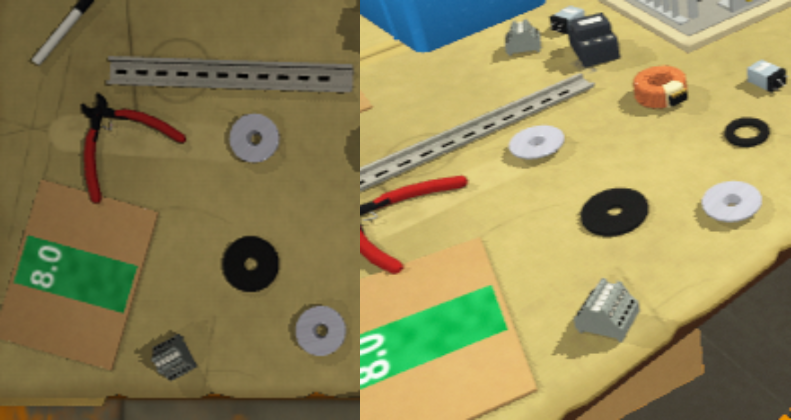

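carry_out(targets=[0.0045, -0.0026, 0.04, 0, 0, 0, 0, 0.0045, -0.0026, 0.08, 0, 0, 0, 0, 0.0045, -0.0026, 0.12, 0, 0, 0, 0, 0.0045, -0.0026, 0.145, 0, 0, 0, 0, 0.0045, -0.0026, 0.157, 0, 0, 0, 0, 0.0045, -0.0026, 0.157, 0, 0, 0, 0, 0.0045, -0.0026, 0.157, 0, 0, 0, 0], squeeze=15)

```text
time_s: 5.05
eef_pos: [0.4619, 0.3439, 0.0252]
ee_rot: [[0.013, 1.0, 0.001], [1.0, -0.013, 0.0], [0.0, 0.001, -1.0]]
contact_force: [0.6, 0.2, 1.2]
finger_gap: 0.0872
```

carry_out(targets=[0, -0.001, 0.001, 0, 0, 0, 0, 0, -0.001, 0.001, 0, 0, 0, 1, 0, -0.001, 0.001, 0, 0, 0, 1, 0, -0.001, 0.001, 0, 0, 0, 1, 0, -0.001, 0.001, 0, 0, 0, 1, 0, -0.001, 0.001, 0, 0, 0, 1, 0, -0.001, 0.001, 0, 0, 0, 1, 0, -0.001, 0.001, 0, 0, 0, 1, 0, -0.001, -0.03, 0, 0, 0, 1, 0, -0.001, -0.08, 0, 0, 0, 1, 0, -0.001, -0.12, 0, 0, 0, 1, 0, -0.001, -0.12, 0, 0, 0, 1])

```text
time_s: 6.25
eef_pos: [0.4627, 0.347, 0.1507]
ee_rot: [[0.013, 1.0, 0.01], [1.0, -0.013, 0.007], [0.007, 0.01, -1.0]]
contact_force: [0.9, 1.2, -1.1]
finger_gap: 0.0661
```

Run:
```python
from h import *
look("w3",["large_pad"],[.12])
```

```text
[0.4627 0.347  0.1507] [[0.013, 1.0, 0.01], [1.0, -0.013, 0.007], [0.007, 0.01, -1.0]]
large_pad 0.64 [194.5, 174.3, 120.6, 122.9] [466.5 347.3 120. ]
```

View pics/w3.png

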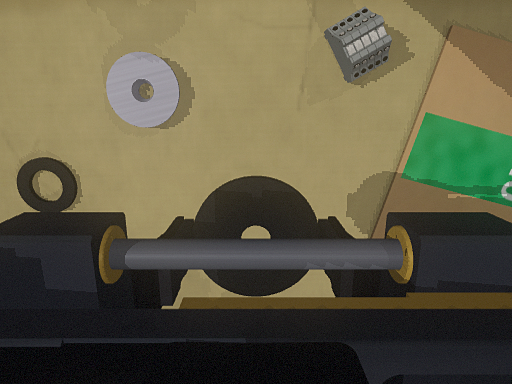

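Run:
```python
from h import *
o=env.get_obs();print(o["eef_pos"],np.round(o["ee_rot"],3).tolist())
R=np.array(o["ee_rot"])
for z in (.129,.132):
  p=ray("wrist",(256,236.5),z,o);print(p,R.T@(p-o["eef_pos"]))
```

```text
[0.46096049 0.34383847 0.14571152] [[0.014, 1.0, 0.003], [1.0, -0.014, 0.0], [0.0, 0.003, -1.0]]
[0.45922533 0.34463581 0.129     ] [ 0.00076584 -0.0017949   0.01670669]
[0.45798326 0.34464501 0.132     ] [ 0.0007596  -0.00302816  0.01370305]
```

carry_out(targets=[-0.04, 0.008, 0, 0, 0, 0, 1, -0.08, 0.016, 0, 0, 0, 0, 1, -0.12, 0.023, 0, 0, 0, 0, 1, -0.16, 0.031, 0, 0, 0, 0, 1, -0.2, 0.039, 0, 0, 0, 0, 1, -0.24, 0.046, 0, 0, 0, 0, 1, -0.28, 0.054, 0, 0, 0, 0, 1, -0.32, 0.062, 0, 0, 0, 0, 1, -0.36, 0.069, 0, 0, 0, 0, 1, -0.4, 0.077, 0, 0, 0, 0, 1, -0.44, 0.085, 0, 0, 0, 0, 1, -0.48, 0.092, 0, 0, 0, 0, 1, -0.5, 0.096, 0, 0, 0, 0, 1, -0.5, 0.096, 0.02, 0, 0, 0, 1, -0.5, 0.096, 0.045, 0, 0, 0, 1, -0.5, 0.096, 0.045, 0, 0, 0, 1, -0.5, 0.096, 0.045, 0, 0, 0, 1, -0.5, 0.096, 0.045, 0, 0, 0, 1])

```text
time_s: 8.15
eef_pos: [0.5507, -0.157, 0.1012]
ee_rot: [[0.013, 1.0, 0.004], [1.0, -0.013, 0.001], [0.001, 0.004, -1.0]]
contact_force: [0.2, 0.3, -0.8]
finger_gap: 0.0662
```

Run:
```python
from h import *
look("w4",["large_pad"],[.08]);o=env.get_obs();print(o["eef_pos"],proj("wrist",[.5498,-.1574,.052],o))
cv2.imwrite("pics/w4c.png",cv2.resize(cv2.imread("pics/w4.png")[150:310,170:340],None,fx=4,fy=4))
```

```text
[ 0.5507 -0.157   0.1012] [[0.013, 1.0, 0.004], [1.0, -0.013, 0.001], [0.001, 0.004, -1.0]]
large_pad 0.89 [193.6, 174.4, 123.2, 121.4] [ 550.  -156.6   80. ]
[ 0.55089691 -0.15720324  0.10166717] [254.32002973 216.80730434]
```

View pics/w4c.png

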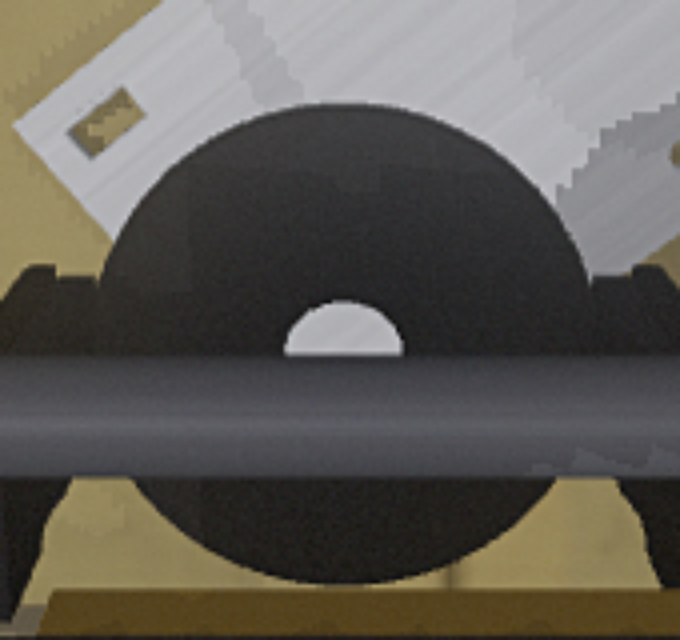

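carry_out(targets=[-0.0012, 0.001, 0.01, 0, 0, 0, 1, -0.0012, 0.001, 0.02, 0, 0, 0, 1, -0.0012, 0.001, 0.025, 0, 0, 0, 1, -0.0012, 0.001, 0.03, 0, 0, 0, 1, -0.0012, 0.001, 0.035, 0, 0, 0, 1, -0.0012, 0.001, 0.04, 0, 0, 0, 1, -0.0012, 0.001, 0.045, 0, 0, 0, 1, -0.0012, 0.001, 0.045, 0, 0, 0, 1])

```text
time_s: 9.05
eef_pos: [0.5516, -0.1584, 0.0559]
ee_rot: [[0.013, 1.0, 0.003], [1.0, -0.013, 0.0], [0.0, 0.003, -1.0]]
contact_force: [1.4, -0.6, 0.2]
finger_gap: 0.0659
```

carry_out(targets=[0, 0, 0.01, 0, 0, 0, 1, 0, 0, 0.02, 0, 0, 0, 1, 0, 0, 0.0265, 0, 0, 0, 1, 0, 0, 0.0265, 0, 0, 0, 1, 0, 0, 0.0265, 0, 0, 0, 1])

```text
time_s: 9.55
eef_pos: [0.5517, -0.1582, 0.0292]
ee_rot: [[0.013, 1.0, 0.003], [1.0, -0.013, 0.001], [0.001, 0.003, -1.0]]
contact_force: [-0.1, -0.4, -0.6]
finger_gap: 0.0659
```

carry_out(targets=[0, 0, 0.0005, 0, 0, 0, 1, 0, 0, 0.0005, 0, 0, 0, 0, 0, 0, 0.0005, 0, 0, 0, 0, 0, 0, 0.0005, 0, 0, 0, 0, 0, 0, 0.0005, 0, 0, 0, 0, 0, 0, -0.05, 0, 0, 0, 0, 0, 0, -0.1, 0, 0, 0, 0, 0, 0, -0.152, 0, 0, 0, 0, 0, 0, -0.152, 0, 0, 0, 0, 0, 0, -0.152, 0, 0, 0, 0])

```text
time_s: 10.55
eef_pos: [0.5518, -0.1585, 0.1826]
ee_rot: [[0.013, 1.0, 0.006], [1.0, -0.013, -0.001], [-0.001, 0.006, -1.0]]
contact_force: [-1.8, -0.0, -0.3]
finger_gap: 0.087
```

Run:
```python
from h import *
look("w5",["large_pad"],[.009])
blob("w5",(255,177),lambda h,b:h[...,2]<70)
```

```text
[ 0.5518 -0.1585  0.1826] [[0.013, 1.0, 0.006], [1.0, -0.013, -0.001], [-0.001, 0.006, -1.0]]
large_pad 0.91 [224.6, 142.2, 63.0, 66.4] [ 550.6 -157.5    9. ]
ellipse [256.1 176.5] [65.5 66.9]
ellipse [256.2 178.4] [16.3 18.3]
ellipse [275.1 267.1] [ 3.5 10.5]
```

View pics/w5.png

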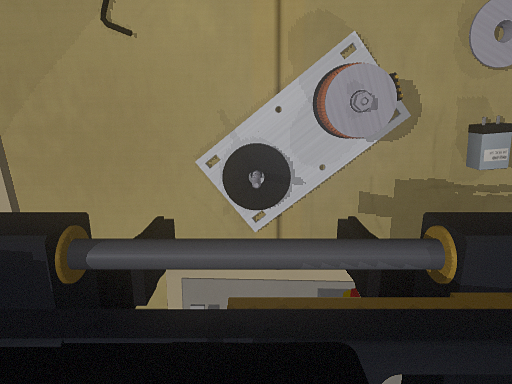

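carry_out(targets=[0.332, 0.041, 0, 0, 0, -0.013, 0, 0.332, 0.041, 0, 0, 0, -0.013, 0, 0.332, 0.041, 0, 0, 0, -0.013, 0, 0.332, 0.041, 0, 0, 0, -0.013, 0, 0.332, 0.041, 0, 0, 0, -0.013, 0, 0.332, 0.041, 0, 0, 0, -0.013, 0, 0.332, 0.041, 0, 0, 0, -0.013, 0, 0.332, 0.041, 0, 0, 0, -0.013, 0, 0.332, 0.041, 0, 0, 0, -0.013, 0, 0.332, 0.041, 0, 0, 0, -0.013, 0])

```text
time_s: 11.65
eef_pos: [0.5952, 0.1709, 0.1784]
ee_rot: [[0.002, 1.0, -0.002], [1.0, -0.002, -0.001], [-0.001, -0.002, -1.0]]
contact_force: [-0.2, -0.1, -0.7]
finger_gap: 0.0871
```

Run:
```python
from h import *
look("w6",["transformer"],[.022])
cv2.imwrite("pics/w6c.png",cv2.resize(cv2.imread("pics/w6.png")[110:240,180:330],None,fx=4,fy=4))
blob("w6",(255,177),lambda h,b:(h[...,0]<15)&(h[...,1]>100))
```

```text
[0.5952 0.1709 0.1784] [[0.002, 1.0, -0.002], [1.0, -0.002, -0.001], [-0.001, -0.002, -1.0]]
transformer 0.82 [227.1, 144.2, 70.3, 74.5] [595.  177.6  22. ]
ellipse [260.1 185.6] [61.4 64.7]
ellipse [508.7 198.1] [ 5.6 12.3]
ellipse [ 8.2 69.1] [20.6 37.3]
```

View pics/w6c.png

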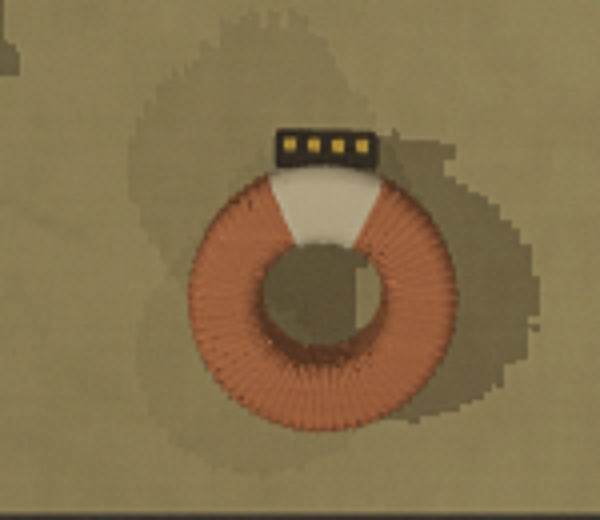

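Run:
```python
from h import *
o=env.get_obs();print(o["eef_pos"])
for uv,z in [((260.5,184.8),.017),((260.5,184.8),.013),((261.5,147),.02)]:
  p=ray("wrist",uv,z,o);print(p,totool(p-o["eef_pos"]))
```

```text
[0.5956142  0.17066264 0.17922433]
[0.60021696 0.17590667 0.017     ] [0.00537384 0.00472349 0.16221662]
[0.60115179 0.17596625 0.013     ] [0.00543908 0.0056615  0.16621578]
[0.56357816 0.17675546 0.02      ] [ 0.0061105  -0.03192021  0.15924692]
```

carry_out(targets=[0.0054, 0.005, 0.04, 0, 0, 0, 0, 0.0054, 0.005, 0.08, 0, 0, 0, 0, 0.0054, 0.005, 0.12, 0, 0, 0, 0, 0.0054, 0.005, 0.145, 0, 0, 0, 0, 0.0054, 0.005, 0.1515, 0, 0, 0, 0, 0.0054, 0.005, 0.1515, 0, 0, 0, 0, 0.0054, 0.005, 0.1515, 0, 0, 0, 0, 0.0054, 0.005, 0.1515, 0, 0, 0, 1, 0.0054, 0.005, 0.1515, 0, 0, 0, 1, 0.0054, 0.005, 0.1515, 0, 0, 0, 1, 0.0054, 0.005, 0.1515, 0, 0, 0, 1, 0.0054, 0.005, 0.1515, 0, 0, 0, 1, 0.0054, 0.005, 0.1515, 0, 0, 0, 1, 0.0054, 0.005, 0.1515, 0, 0, 0, 1], squeeze=35)

```text
time_s: 13.15
eef_pos: [0.6007, 0.1757, 0.0282]
ee_rot: [[0.003, 1.0, -0.0], [1.0, -0.003, -0.001], [-0.001, -0.0, -1.0]]
contact_force: [-0.7, -2.0, 5.4]
finger_gap: 0.0628
```

carry_out(targets=[0, 0, -0.02, 0, 0, 0, 1, 0, 0, -0.05, 0, 0, 0, 1, 0, 0, -0.08, 0, 0, 0, 1, 0, 0, -0.092, 0, 0, 0, 1, -0.03, -0.005, -0.092, 0, 0, 0, 1, -0.06, -0.01, -0.092, 0, 0, 0, 1, -0.1, -0.015, -0.092, 0, 0, 0, 1, -0.14, -0.021, -0.092, 0, 0, 0, 1, -0.18, -0.028, -0.092, 0, 0, 0, 1, -0.22, -0.034, -0.092, 0, 0, 0, 1, -0.26, -0.04, -0.092, 0, 0, 0, 1, -0.3, -0.046, -0.092, 0, 0, 0, 1, -0.32, -0.049, -0.092, 0, 0, 0, 1, -0.333, -0.051, -0.092, 0, 0, 0, 1, -0.333, -0.051, -0.092, 0, 0, 0, 1, -0.333, -0.051, -0.092, 0, 0, 0, 1, -0.333, -0.051, -0.092, 0, 0, 0, 1, -0.333, -0.051, -0.092, 0, 0, 0, 1])

```text
time_s: 14.95
eef_pos: [0.5491, -0.1551, 0.1208]
ee_rot: [[0.0, 1.0, 0.0], [1.0, -0.0, -0.001], [-0.001, 0.0, -1.0]]
contact_force: [-0.1, -0.3, -3.4]
finger_gap: 0.0627
```

Run:
```python
from h import *
look("w7",["transformer"],[.105]);o=env.get_obs();print(o["eef_pos"],proj("wrist",[.5498,-.1574,.052],o))
cv2.imwrite("pics/w7c.png",cv2.resize(cv2.imread("pics/w7.png")[100:320,130:380],None,fx=3,fy=3))
```

```text
[ 0.5491 -0.1551  0.1208] [[0.0, 1.0, 0.0], [1.0, -0.0, -0.001], [-0.001, 0.0, -1.0]]
transformer 0.74 [190.5, 163.5, 133.7, 135.6] [ 544.1 -153.6  105. ]
[ 0.54901887 -0.15579724  0.12083889] [252.47875434 210.56961426]
```

View pics/w7c.png

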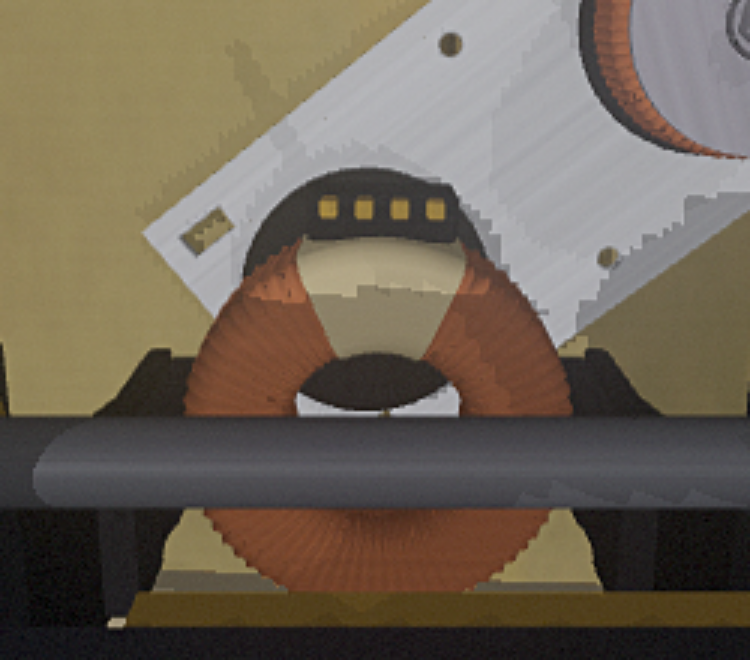

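carry_out(targets=[-0.0018, 0.0014, 0.01, 0, 0, 0, 1, -0.0018, 0.0014, 0.02, 0, 0, 0, 1, -0.0018, 0.0014, 0.03, 0, 0, 0, 1, -0.0018, 0.0014, 0.04, 0, 0, 0, 1, -0.0018, 0.0014, 0.05, 0, 0, 0, 1, -0.0018, 0.0014, 0.06, 0, 0, 0, 1, -0.0018, 0.0014, 0.07, 0, 0, 0, 1, -0.0018, 0.0014, 0.077, 0, 0, 0, 1, -0.0018, 0.0014, 0.08, 0, 0, 0, 1, -0.0018, 0.0014, 0.082, 0, 0, 0, 1, -0.0018, 0.0014, 0.083, 0, 0, 0, 1, -0.0018, 0.0014, 0.083, 0, 0, 0, 1])

```text
time_s: 16.25
eef_pos: [0.5506, -0.1577, 0.0381]
ee_rot: [[0.001, 1.0, 0.0], [1.0, -0.001, -0.001], [-0.001, 0.0, -1.0]]
contact_force: [-0.4, 0.7, -3.9]
finger_gap: 0.0623
```

carry_out(targets=[0, 0, 0.0005, 0, 0, 0, 1, 0, 0, 0.001, 0, 0, 0, 1, 0, 0, 0.0012, 0, 0, 0, 1, 0, 0, 0.0012, 0, 0, 0, 1])

```text
time_s: 16.65
eef_pos: [0.5508, -0.1578, 0.0373]
ee_rot: [[0.001, 1.0, 0.001], [1.0, -0.001, -0.002], [-0.002, 0.001, -1.0]]
contact_force: [-0.5, 0.1, -0.2]
finger_gap: 0.0625
```

Weight transferred to the pad; release, rise and look.

carry_out(targets=[0, 0, 0, 0, 0, 0, 0, 0, 0, 0, 0, 0, 0, 0, 0, 0, 0, 0, 0, 0, 0, 0, 0, 0, 0, 0, 0, 0, 0, 0, -0.04, 0, 0, 0, 0, 0, 0, -0.09, 0, 0, 0, 0, 0, 0, -0.143, 0, 0, 0, 0, 0, 0, -0.143, 0, 0, 0, 0, 0, 0, -0.143, 0, 0, 0, 0])

```text
time_s: 17.55
eef_pos: [0.5514, -0.1577, 0.1817]
ee_rot: [[0.001, 1.0, 0.004], [1.0, -0.001, -0.003], [-0.003, 0.004, -1.0]]
contact_force: [-1.0, 0.2, -0.6]
finger_gap: 0.087
```

Run:
```python
from h import *
look("w8",["transformer"],[.026])
cv2.imwrite("pics/w8c.png",cv2.resize(cv2.imread("pics/w8.png")[120:230,190:320],None,fx=5,fy=5))
```

```text
[ 0.5514 -0.1577  0.1817] [[0.001, 1.0, 0.004], [1.0, -0.001, -0.003], [-0.003, 0.004, -1.0]]
transformer 0.71 [221.3, 134.7, 71.5, 82.4] [ 546.7 -156.2   26. ]
```

View pics/w8c.png

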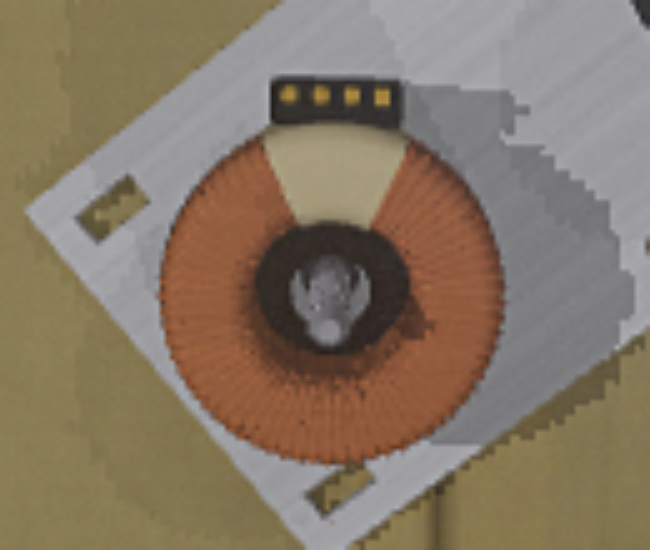

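carry_out(targets=[0.314, -0.088, 0, 0, 0, 0, 0, 0.314, -0.088, 0, 0, 0, 0, 0, 0.314, -0.088, 0, 0, 0, 0, 0, 0.314, -0.088, 0, 0, 0, 0, 0, 0.314, -0.088, 0, 0, 0, 0, 0, 0.314, -0.088, 0, 0, 0, 0, 0, 0.314, -0.088, 0, 0, 0, 0, 0, 0.314, -0.088, 0, 0, 0, 0, 0, 0.314, -0.088, 0, 0, 0, 0, 0, 0.314, -0.088, 0, 0, 0, 0, 0])

```text
time_s: 18.65
eef_pos: [0.4622, 0.1546, 0.1775]
ee_rot: [[0.004, 1.0, -0.004], [1.0, -0.004, -0.003], [-0.003, -0.004, -1.0]]
contact_force: [-0.9, -0.5, 0.2]
finger_gap: 0.0867
```

Run:
```python
from h import *
look("w9",["small_pad","relay"],[.005,.022])
blob("w9",(255,177),lambda h,b:h[...,2]<70)
```

```text
[0.4622 0.1546 0.1775] [[0.004, 1.0, -0.004], [1.0, -0.004, -0.003], [-0.003, -0.004, -1.0]]
small_pad 0.56 [232.7, 153.3, 53.8, 49.8] [462.  158.8   5. ]
relay 0.58 [166.9, 211.8, 15.4, 30.2] [506.6  75.9  22. ]
ellipse [258.7 178.6] [29.4 31. ]
ellipse [258.7 178.7] [50.4 51.2]
ellipse [252.7 266.6] [ 3.2 21. ]
```

carry_out(targets=[0.0039, 0.0007, 0.04, 0, 0, 0, 0, 0.0039, 0.0007, 0.08, 0, 0, 0, 0, 0.0039, 0.0007, 0.12, 0, 0, 0, 0, 0.0039, 0.0007, 0.145, 0, 0, 0, 0, 0.0039, 0.0007, 0.152, 0, 0, 0, 0, 0.0039, 0.0007, 0.1535, 0, 0, 0, 0, 0.0039, 0.0007, 0.1535, 0, 0, 0, 0, 0.0039, 0.0007, 0.1535, 0, 0, 0, 0], squeeze=15)

```text
time_s: 19.6
eef_pos: [0.4639, 0.1587, 0.026]
ee_rot: [[0.005, 1.0, 0.0], [1.0, -0.005, -0.001], [-0.001, 0.0, -1.0]]
contact_force: [0.7, 0.5, -2.0]
finger_gap: 0.0868
```

carry_out(targets=[-0.0008, -0.0015, 0.0018, 0, 0, 0, 0, -0.0008, -0.0015, 0.0018, 0, 0, 0, 0, -0.0008, -0.0015, 0.0018, 0, 0, 0, 1, -0.0008, -0.0015, 0.0018, 0, 0, 0, 1, -0.0008, -0.0015, 0.0018, 0, 0, 0, 1, -0.0008, -0.0015, 0.0018, 0, 0, 0, 1, -0.0008, -0.0015, 0.0018, 0, 0, 0, 1, -0.0008, -0.0015, 0.0018, 0, 0, 0, 1, -0.0008, -0.0015, 0.0018, 0, 0, 0, 1, -0.0008, -0.0015, 0.0018, 0, 0, 0, 1])

```text
time_s: 20.6
eef_pos: [0.4624, 0.1579, 0.0242]
ee_rot: [[0.005, 1.0, 0.0], [1.0, -0.005, -0.001], [-0.001, 0.0, -1.0]]
contact_force: [0.2, 0.2, 0.3]
finger_gap: 0.0499
```

carry_out(targets=[0, 0, -0.03, 0, 0, 0, 1, 0, 0, -0.07, 0, 0, 0, 1, 0, 0, -0.1, 0, 0, 0, 1, -0.035, 0.01, -0.11, 0, 0, 0, 1, -0.075, 0.021, -0.11, 0, 0, 0, 1, -0.115, 0.033, -0.11, 0, 0, 0, 1, -0.155, 0.044, -0.11, 0, 0, 0, 1, -0.195, 0.055, -0.11, 0, 0, 0, 1, -0.235, 0.067, -0.11, 0, 0, 0, 1, -0.275, 0.078, -0.11, 0, 0, 0, 1, -0.3, 0.085, -0.11, 0, 0, 0, 1, -0.315, 0.089, -0.11, 0, 0, 0, 1, -0.315, 0.089, -0.1, 0, 0, 0, 1, -0.315, 0.089, -0.09, 0, 0, 0, 1, -0.315, 0.089, -0.09, 0, 0, 0, 1, -0.315, 0.089, -0.09, 0, 0, 0, 1, -0.315, 0.089, -0.09, 0, 0, 0, 1])

```text
time_s: 22.3
eef_pos: [0.55, -0.1561, 0.1148]
ee_rot: [[0.003, 1.0, 0.001], [1.0, -0.003, -0.001], [-0.001, 0.001, -1.0]]
contact_force: [-0.2, 0.2, -0.8]
finger_gap: 0.0503
```

Run:
```python
from h import *
look("w10",["small_pad"],[.095]);o=env.get_obs();print(o["eef_pos"])
print("pad if at TCP:",proj("wrist",np.array(o["eef_pos"])-[0,0,.0195],o),"stud",proj("wrist",[.5498,-.1574,.052],o))
cv2.imwrite("pics/w10c.png",cv2.resize(cv2.imread("pics/w10.png")[130:320,150:360],None,fx=3,fy=3))
```

```text
[ 0.55   -0.1561  0.1148] [[0.003, 1.0, 0.001], [1.0, -0.003, -0.001], [-0.001, 0.001, -1.0]]
small_pad 0.84 [209.9, 189.1, 95.9, 91.7] [ 548.6 -154.4   95. ]
[ 0.55017282 -0.15673735  0.11497881]
pad if at TCP: [254.59143549 237.59970125] stud [253.83442231 211.52073921]
```

View pics/w10c.png

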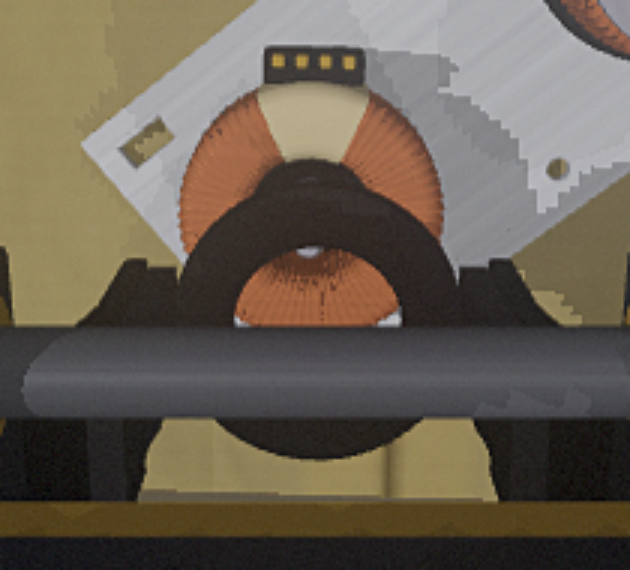

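carry_out(targets=[-0.0009, 0, 0.01, 0, 0, 0, 1, -0.0009, 0, 0.02, 0, 0, 0, 1, -0.0009, 0, 0.03, 0, 0, 0, 1, -0.0009, 0, 0.04, 0, 0, 0, 1, -0.0009, 0, 0.048, 0, 0, 0, 1, -0.0009, 0, 0.053, 0, 0, 0, 1, -0.0009, 0, 0.0553, 0, 0, 0, 1, -0.0009, 0, 0.0553, 0, 0, 0, 1, -0.0009, 0, 0.0553, 0, 0, 0, 1])

```text
time_s: 23.3
eef_pos: [0.5506, -0.1577, 0.06]
ee_rot: [[0.003, 1.0, 0.002], [1.0, -0.003, -0.002], [-0.002, 0.002, -1.0]]
contact_force: [-0.1, -0.0, -0.1]
finger_gap: 0.0497
```

carry_out(targets=[0, -0.0005, 0.0005, 0, 0, 0, 1, 0, -0.0005, 0.0005, 0, 0, 0, 1, 0, -0.0005, 0.0005, 0, 0, 0, 0, 0, -0.0005, 0.0005, 0, 0, 0, 0, 0, -0.0005, 0.0005, 0, 0, 0, 0, 0, -0.0005, 0.0005, 0, 0, 0, 0, 0, 0, -0.03, 0, 0, 0, 0, 0, 0, -0.08, 0, 0, 0, 0, 0, 0, -0.121, 0, 0, 0, 0, 0, 0, -0.121, 0, 0, 0, 0, 0, 0, -0.121, 0, 0, 0, 0])

```text
time_s: 24.4
eef_pos: [0.5506, -0.1577, 0.1818]
ee_rot: [[0.004, 1.0, 0.003], [1.0, -0.004, -0.003], [-0.003, 0.003, -1.0]]
contact_force: [-0.3, -0.9, -0.8]
finger_gap: 0.0868
```

Run:
```python
from h import *
look("w11",["small_pad"],[.040]);o=env.get_obs();print(o["eef_pos"])
print("stud",proj("wrist",[.5498,-.1574,.052],o),"pad",proj("wrist",[.5498,-.1574,.040],o))
cv2.imwrite("pics/w11c.png",cv2.resize(cv2.imread("pics/w11.png")[120:230,190:320],None,fx=5,fy=5))
```

```text
[ 0.5506 -0.1577  0.1818] [[0.004, 1.0, 0.003], [1.0, -0.004, -0.003], [-0.003, 0.003, -1.0]]
small_pad 0.88 [229.7, 157.1, 57.7, 55.1] [ 550.9 -154.8   40. ]
[ 0.54934476 -0.15776576  0.17976899]
stud [255.50097048 189.20890493] pad [255.51518063 185.9641242 ]
```

View pics/w11c.png

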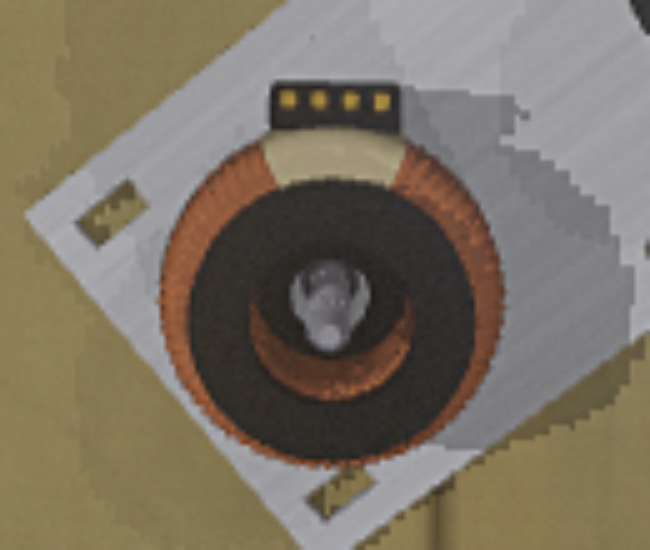

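carry_out(targets=[0.498, 0.0655, 0, 0, 0, 0, 0, 0.498, 0.0655, 0, 0, 0, 0, 0, 0.498, 0.0655, 0, 0, 0, 0, 0, 0.498, 0.0655, 0, 0, 0, 0, 0, 0.498, 0.0655, 0, 0, 0, 0, 0, 0.498, 0.0655, 0, 0, 0, 0, 0, 0.498, 0.0655, 0, 0, 0, 0, 0, 0.498, 0.0655, 0, 0, 0, 0, 0, 0.498, 0.0655, 0, 0, 0, 0, 0, 0.498, 0.0655, 0, 0, 0, 0, 0, 0.498, 0.0655, 0, 0, 0, 0, 0, 0.498, 0.0655, 0, 0, 0, 0, 0, 0.498, 0.0655, 0, 0, 0, 0, 0, 0.498, 0.0655, 0, 0, 0, 0, 0, 0.498, 0.0655, 0, 0, 0, 0, 0])

```text
time_s: 26.0
eef_pos: [0.6174, 0.3379, 0.1788]
ee_rot: [[0.006, 1.0, -0.001], [1.0, -0.006, -0.003], [-0.003, -0.0, -1.0]]
contact_force: [0.2, -0.3, -0.1]
finger_gap: 0.087
```

Run:
```python
from h import *
look("w12",["dished_washer"],[.0105]);o=env.get_obs();print(o["eef_pos"])
blob("w12",(258,180),lambda h,b:(h[...,1]<45)&(h[...,2]>110))
cv2.imwrite("pics/w12c.png",cv2.resize(cv2.imread("pics/w12.png")[110:230,160:350],None,fx=4,fy=4))
```

```text
[0.6174 0.3379 0.1788] [[0.006, 1.0, -0.001], [1.0, -0.006, -0.003], [-0.003, -0.0, -1.0]]
dished_washer 0.9 [224.4, 147.1, 63.8, 59.3] [615.4 338.9  10.5]
[0.61720464 0.33864061 0.17912489]
ellipse [256.1 176.6] [18.9 19.7]
ellipse [256.4 176.1] [59.4 60.7]
ellipse [173.6 234.8] [  4.  214.8]
```

View pics/w12c.png

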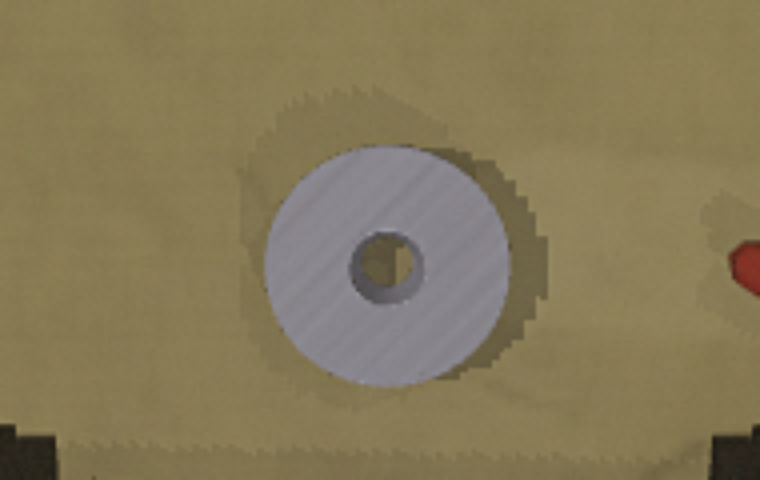

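carry_out(targets=[0.0012, -0.0021, 0.04, 0, 0, 0, 0, 0.0012, -0.0021, 0.08, 0, 0, 0, 0, 0.0012, -0.0021, 0.12, 0, 0, 0, 0, 0.0012, -0.0021, 0.14, 0, 0, 0, 0, 0.0012, -0.0021, 0.15, 0, 0, 0, 0, 0.0012, -0.0021, 0.151, 0, 0, 0, 0, 0.0012, -0.0021, 0.151, 0, 0, 0, 0, 0.0012, -0.0021, 0.151, 0, 0, 0, 0], squeeze=20)

```text
time_s: 26.9
eef_pos: [0.6161, 0.3406, 0.0304]
ee_rot: [[0.006, 1.0, 0.003], [1.0, -0.006, 0.0], [0.0, 0.003, -1.0]]
contact_force: [-0.6, 0.5, 0.4]
finger_gap: 0.0869
```

carry_out(targets=[-0.0013, -0.001, 0.0022, 0, 0, 0, 0, -0.0013, -0.001, 0.0022, 0, 0, 0, 0, -0.0013, -0.001, 0.0022, 0, 0, 0, 0])

```text
time_s: 27.2
eef_pos: [0.6153, 0.3393, 0.0287]
ee_rot: [[0.006, 1.0, 0.003], [1.0, -0.006, 0.0], [0.0, 0.003, -1.0]]
contact_force: [0.0, -0.6, -0.6]
finger_gap: 0.0873
```

carry_out(targets=[0, 0, 0.0007, 0, 0, 0, 0, 0, 0, 0.0007, 0, 0, 0, 1, 0, 0, 0.0007, 0, 0, 0, 1, 0, 0, 0.0007, 0, 0, 0, 1, 0, 0, 0.0007, 0, 0, 0, 1, 0, 0, 0.0007, 0, 0, 0, 1, 0, 0, 0.0007, 0, 0, 0, 1, 0, 0, 0.0007, 0, 0, 0, 1, 0, 0, 0.0007, 0, 0, 0, 1])

```text
time_s: 28.1
eef_pos: [0.6153, 0.3393, 0.028]
ee_rot: [[0.006, 1.0, 0.003], [1.0, -0.006, 0.0], [0.0, 0.003, -1.0]]
contact_force: [0.2, -0.7, 0.0]
finger_gap: 0.0573
```

carry_out(targets=[0, 0, -0.03, 0, 0, 0, 1, 0, 0, -0.07, 0, 0, 0, 1, -0.01, -0.001, -0.1, 0, 0, 0, 1, -0.05, -0.006, -0.1, 0, 0, 0, 1, -0.09, -0.011, -0.1, 0, 0, 0, 1, -0.13, -0.016, -0.1, 0, 0, 0, 1, -0.17, -0.021, -0.1, 0, 0, 0, 1, -0.21, -0.026, -0.1, 0, 0, 0, 1, -0.25, -0.031, -0.1, 0, 0, 0, 1, -0.29, -0.036, -0.1, 0, 0, 0, 1, -0.33, -0.041, -0.1, 0, 0, 0, 1, -0.37, -0.046, -0.1, 0, 0, 0, 1, -0.41, -0.052, -0.1, 0, 0, 0, 1, -0.45, -0.057, -0.1, 0, 0, 0, 1, -0.48, -0.06, -0.1, 0, 0, 0, 1, -0.497, -0.0625, -0.1, 0, 0, 0, 1, -0.497, -0.0625, -0.09, 0, 0, 0, 1, -0.497, -0.0625, -0.09, 0, 0, 0, 1, -0.497, -0.0625, -0.09, 0, 0, 0, 1, -0.497, -0.0625, -0.09, 0, 0, 0, 1])

```text
time_s: 30.1
eef_pos: [0.5499, -0.1555, 0.1177]
ee_rot: [[0.003, 1.0, 0.004], [1.0, -0.003, 0.001], [0.001, 0.004, -1.0]]
contact_force: [0.1, 0.1, -0.4]
finger_gap: 0.0573
```

Run:
```python
from h import *
look("w13",["dished_washer"],[.1]);o=env.get_obs();print(o["eef_pos"])
print("washer if at TCP:",proj("wrist",np.array(o["eef_pos"])-[0,0,.0175],o))
blob("w13",(255,235),lambda h,b:(h[...,1]<45)&(h[...,2]>110))
cv2.imwrite("pics/w13c.png",cv2.resize(cv2.imread("pics/w13.png")[130:320,150:360],None,fx=3,fy=3))
```

```text
[ 0.5499 -0.1555  0.1177] [[0.003, 1.0, 0.004], [1.0, -0.003, 0.001], [0.001, 0.004, -1.0]]
dished_washer 0.8 [198.9, 182.0, 109.1, 106.7] [ 548. -156.  100.]
[ 0.54997127 -0.15608305  0.11780871]
washer if at TCP: [254.51038721 238.99582095]
ellipse [280.4 231.1] [ 5.9 19. ]
ellipse [244.5 211.4] [46.6 84.4]
ellipse [260.7 272.3] [5.4 6.2]
```

View pics/w13c.png

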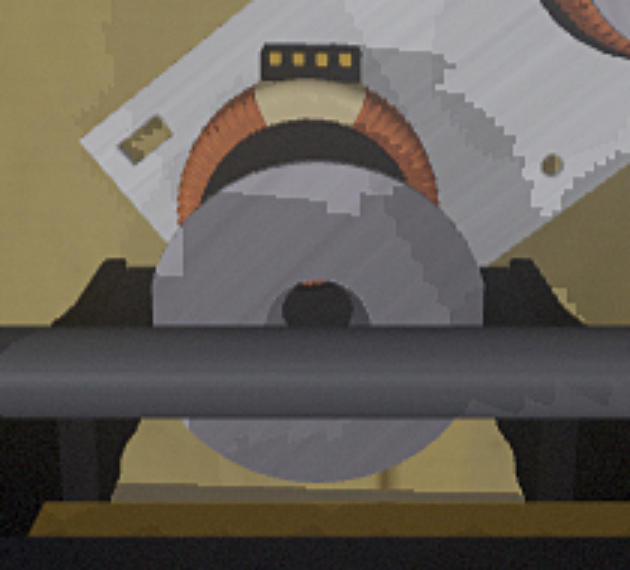

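carry_out(targets=[-0.0019, 0.0009, 0.01, 0, 0, 0, 1, -0.0019, 0.0009, 0.02, 0, 0, 0, 1, -0.0019, 0.0009, 0.028, 0, 0, 0, 1, -0.0019, 0.0009, 0.033, 0, 0, 0, 1, -0.0019, 0.0009, 0.037, 0, 0, 0, 1, -0.0019, 0.0009, 0.041, 0, 0, 0, 1, -0.0019, 0.0009, 0.045, 0, 0, 0, 1, -0.0019, 0.0009, 0.045, 0, 0, 0, 1, -0.0019, 0.0009, 0.045, 0, 0, 0, 1])

```text
time_s: 31.1
eef_pos: [0.5512, -0.158, 0.0729]
ee_rot: [[0.004, 1.0, 0.004], [1.0, -0.004, 0.001], [0.001, 0.004, -1.0]]
contact_force: [-0.3, 0.6, -0.6]
finger_gap: 0.0575
```

Free so far, stud in the hole. Going down to seat.

carry_out(targets=[0, -0.0003, 0.004, 0, 0, 0, 1, 0, -0.0003, 0.008, 0, 0, 0, 1, 0, -0.0003, 0.011, 0, 0, 0, 1, 0, -0.0003, 0.0125, 0, 0, 0, 1, 0, -0.0003, 0.0125, 0, 0, 0, 1, 0, -0.0003, 0.0125, 0, 0, 0, 1])

```text
time_s: 31.7
eef_pos: [0.5509, -0.1579, 0.0604]
ee_rot: [[0.004, 1.0, 0.004], [1.0, -0.004, 0.001], [0.001, 0.004, -1.0]]
contact_force: [-1.2, -1.4, -0.3]
finger_gap: 0.0574
```

carry_out(targets=[0, 0, 0.0003, 0, 0, 0, 1, 0, 0, 0.0003, 0, 0, 0, 1, 0, 0, 0.0003, 0, 0, 0, 0, 0, 0, 0.0003, 0, 0, 0, 0, 0, 0, 0.0003, 0, 0, 0, 0, 0, 0, 0.0003, 0, 0, 0, 0, 0, 0, -0.03, 0, 0, 0, 0, 0, 0, -0.08, 0, 0, 0, 0, 0, 0, -0.12, 0, 0, 0, 0, 0, 0, -0.12, 0, 0, 0, 0, 0, 0, -0.12, 0, 0, 0, 0, 0, 0, -0.12, 0, 0, 0, 0])

```text
time_s: 32.9
eef_pos: [0.5495, -0.1582, 0.1792]
ee_rot: [[0.004, 1.0, 0.002], [1.0, -0.004, 0.001], [0.001, 0.002, -1.0]]
contact_force: [0.4, 0.6, 0.0]
finger_gap: 0.0872
```

Run:
```python
from h import *
o=env.get_obs();look("w14",["dished_washer"],[.0425])
print("rim",proj("wrist",[.5498,-.1574,.0425],o),"stud",proj("wrist",[.5498,-.1574,.052],o))
a=cv2.resize(cv2.imread("pics/w14.png")[125:225,195:320],None,fx=4,fy=4)
s=get_image("scene")[:,:,::-1][125:205,255:335];b=cv2.resize(s,(400,400))
cv2.imwrite("pics/w14c.png",cv2.hconcat([a[:400],b])[:, :800] if a.shape[1]+400<=800 else cv2.resize(cv2.hconcat([a[:400],b]),(800,356)))
```

```text
[ 0.5495 -0.1582  0.1792] [[0.004, 1.0, 0.002], [1.0, -0.004, 0.001], [0.001, 0.002, -1.0]]
dished_washer 0.79 [470.3, 2.2, 41.7, 73.1] [430.4  29.5  42.5]
dished_washer 0.59 [221.5, 152.9, 67.1, 65.4] [ 549.2 -157.9   42.5]
dished_washer 0.54 [195.9, 33.6, 215.0, 199.5] [ 503.9 -116.7   42.5]
rim [255.62654813 186.20745845] stud [255.64352569 188.81559266]
```

View pics/w14c.png

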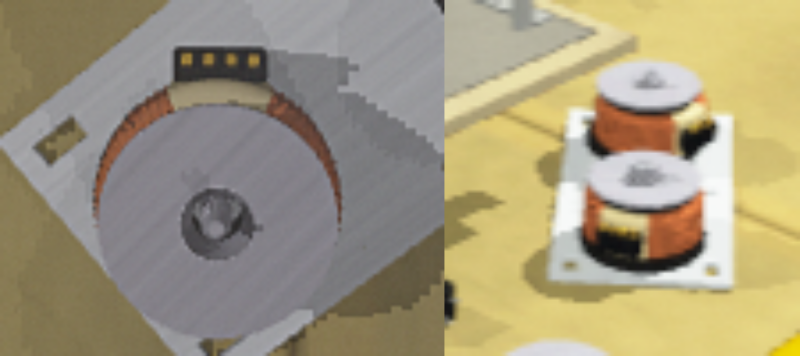

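```bash
python3 -c "
from plant import ticket;print(ticket.sign_off())"
```

```text
the job is handed in; nothing more can be done
None
```

The stack is on the free stud in the right order: large pad, transformer, small pad, then the leftmost dished washer, dish down. Each part was released, and I handed the job in with the arm about 0.18 m above the bench, touching nothing, after about 33 s of the 128 s.

- **Centring:** After each release the wrist camera put the part within about 1 mm of the stud axis.
- **Seating heights:** The wrist force fell to near zero as the transformer came to rest on the large pad. The pads and washer were released at their computed seated heights, less than 1 mm above rest. The last close view shows the washer level and the stack matching the finished one beside it.
- **Less certain:** In the last wrist picture the washer rim looked about 1% larger than predicted, so by that measure it could sit up to 2.5 mm high. That is within measurement error, but it was not measured more closely.
- **Bystanders:** The nut driver and relay were never touched or approached at their own height. I did not measure their positions again at the end.

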